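# Weigh a reagent bottle on the notched beam balance

## Robot

A 7-joint arm with a two-finger parallel gripper is mounted at the origin on a cart in front of the work surface, level with it; the furniture and walls round the work are solid. World frame = base frame: x ahead of the robot, y to its left, z up, the work surface at z = 0. Lengths are in m, angles in rad, forces in N, time in s.
With the tool pointing down it reaches from about 0.35 to 0.775 m from the base axis. Payload 3.1 kg.
Tool frame: the origin (TCP) lies midway between the tips of the shut fingers; the grasp point (between the pads) lies 19 mm behind it (grasp_offset is the distance from the TCP to the grasp point, in m); z points along the fingers, y is the line along which they close (so a half turn about z gives the same grasp; the last joint's range is limited). The gripper opens to 85 mm and grips with 20 to 120 N. Pads are 22 mm wide; open, the fingers measure 114 mm over their backs; the gripper's body (76 mm by 85 mm) begins 54 mm behind the grasp point. The pads swing forward as they close: fully open they stand 13 mm farther back than shut.
Start: joints at [1.11, 0.311, 0.014, 1.512, -0.004, 1.319, -0.027], TCP at [0.224, -0.502, 0.231] pointing down, gripper open.
Joint ranges: [-2.7, 2.7], [-0.3, 1.91], [-1.27, 1.3], [0.12, 2.57], [-1.44, 4.58], [0.2, 2.03], [-3.05, 3.05]. Speed limits (rad/s): [2.79, 2.79, 3.14, 3.14, 3.14, 3.14, 3.14].

## Interface

Orientations are given as a unit quaternion [w, x, y, z].
In Python, from workcell import * gives the robot as it stands. Calls block until the motion is done:
- reach(position, orientation): joint-space move of the TCP to a pose.
- move_straight(position, frame=None, v=0.15, force_limit=None): straight line of the TCP; frame=None keeps the orientation; v is the mean speed in m/s. With force_limit (N) it stops when the force on the tool has changed by that much, and returns True; else False.
- set_joints(angles): joint-space move.
- release() and close(newtons=None): open the fingers fully, or close them until they stop; newtons is the grip in N (None keeps the last).
- sleep(seconds).
- inverse_kinematics(position, orientation): joint angles nearest the present ones, or None.
- sense(): the state.
- get_image(name): name is "side" or "top"; returns (picture, depth): 420x560x3 uint8, red, green, blue; 420x560 float32, m along the optical axis (not along the pixel's ray), 0 where there is no reading.
- calibration(name): a dict with "K" (3x3 intrinsics, pixels), "k1" (the pictures are not rectified: a ray, as slopes to the right and down, at radius r is drawn at 1 + k1 r^2 times it, then the intrinsics apply), "cam_to_world" (4x4, takes a point from camera to world coordinates). Camera axes: x right, y down, z forward; pixel columns grow to the right and rows downward; lengths in m; the calibration is good to about 2 mm. A picture is of the moment at which its call begins. calibration takes no time and is no camera call.
A pose or a line that the arm cannot do raises MotionError and nothing moves.
- close_job(): hands the job in; it is judged then, once.
Trained networks look in the newest picture that a camera, given by its name, has taken for a name from the list of things; names that differ only in an ending like _2 or _b are one class to them, and where a whole thing is asked for, a point or a joint stands for the part that bears it (a point fixed in the world has none). Each returns a list of dicts, best first, with "p" (0 to 1); they miss things now and then, are a little off and sometimes report something else, mostly with a low value. They report only what shows in the picture. A call takes as long as a camera call. They do not tell look-alikes from the thing itself.
- outline_of(camera, name): "mask" (420x560 bool, what is visible of it).
- place_of(camera, name): "xyz" ([x, y, z] in m, in the coordinates of the camera as it stood for that picture, good to about 4 mm: a listed point, or the origin of a listed thing).
The state is a dict: "time_s": time; "joint_pos": joint angles; "qvel": joint speeds; "effort": joint torques, N m; "ee_pos": TCP position; "eef_rot": TCP orientation; "ft_force": force on the tool from outside, world axes, zero at the start; "ft_torque": the same for the moment, N m; "gripper_width": finger opening in m; "finger_force": force on a finger pad.
Only numpy, scipy, OpenCV 4.12 (cv2) and the standard library are available. Lean on these libraries where they do the work, as an engineer would, in place of code of your own. Each camera call takes 0.05 s, during which the arm holds its last target. There are 200 camera calls.

## Task

Stand the yellow-capped reagent bottle upright on the balance's pan and let go of it. Then slide the brass poise along the notched beam, notch by notch, until the red pointer comes to rest inside the green band of the scale. Only nudge the poise by its black knob, lightly (under 15 N) and without clamping it, set the bottle down gently, leave the other two bottles alone, and end with everything released.

Things in the scene. Friction and masses are not known exactly. Their poses are not given: they have to be found in the camera images.
- balance: Beam balance fixed to the worktop: grey base 90 x 400 x 12 mm (x, y, z; from y = -260 to +140 mm in its own frame). Origin: on the worktop right under the beam's pivot; z up. The beam runs along the balance's y, its pivot 80 mm above the worktop; the pan is on the +y side, the poise, pointer and scale on the -y side. Turned up to 0.3 rad either way from start to start.
- pan_top (a point): Centre of the upper face of the round steel pan (84 mm diameter, flat), 90 mm from the pivot on the +y side, 100 mm above the worktop when the beam is level. A parallel linkage keeps the pan level while it rises and sinks up to 8 mm with the beam.
- knob_top (a point): Centre of the top of the black upright knob of the brass poise. The knob is a round pin of 14 mm diameter (17 mm in its top 5 mm), 44 mm tall, above the poise's brass saddle (28 mm across the beam, 22 mm along it). The knob's top is 68 mm above the beam's centre line and rises and sinks with the beam.
- poise (a joint): Travel of the poise along the beam, m: 0 = first notch, 34 mm from the pivot; grows outward, away from the pan, in the balance's -y direction. 17 notches 8 mm apart (0 to 0.128); a spring ball clicks the poise into the nearest notch. About 4.5 N along the beam takes it over a ridge, at mid-way between notches, and it then jumps on into the next notch. Poise 80 g.
- beam (a joint): Beam tilt, rad: 0 = level, pointer mid-band; positive = poise and pointer end down, pan up; stops at -0.09 and +0.09. Empty, it is level with the poise in the first notch. Left free (settles in 1 s) one notch turns it by about 0.03 near balance; a push on the knob tilts it too, so read it with the knob untouched. Pointer in the green band: -0.022 to +0.022.
- pointer_tip (a point): Tip of the thin red pointer at the -y end of the beam, 245 mm from the pivot. A slim dark stop fork, 106 mm tall, stands 24 mm behind the beam (+x side) 190 mm from the pivot; its pegs limit the beam.
- scale_zero (a point): Where the pointer tip stands when the beam is level: 80 mm above the worktop, in front of the middle of the green band (10.8 mm high) of the upright white scale plate (40 x 74 mm, top 117 mm above the worktop, 15 mm behind the beam on the balance's +x side).
- bottle_yellow: Reagent bottle with a yellow screw cap, white body, 26 mm diameter, 68 mm tall (body up to 52 mm, cap above), standing. Origin: centre of its underside, z up. The bottle to be weighed: 45 to 87 g, not told, so the balancing notch (the 7th to 14th) must be found.
- bottle_pink: Reagent bottle with a pink screw cap, 26 mm diameter, 64 mm tall, standing; a bystander. Origin: centre of its underside, z up.
- bottle_blue: Reagent bottle with a blue screw cap, 26 mm diameter, 60 mm tall, standing; a bystander. Origin: centre of its underside, z up.
Not all that is in view belongs to the job. Leave any orange look-alike of the bottle_yellow alone.

How it is judged:
On the way, in this order (a step that is already met when the one before it is completed fails the run):
1. the yellow-capped bottle stands on the pan, let go, and has sunk the pan (pointer up at its stop) (horizontal distance between bottle_yellow and pan_top below 0.03 m and z of bottle_yellow in the frame of pan_top between -0.006 and 0.006 m and angle between bottle_yellow's own z axis and vertical below 0.1 rad and contact force between the fingers and bottle_yellow below 0.1 N and value of joint beam below -0.06 rad), for 0.2 s.
2. with the bottle on the pan the pointer rests in the green band (horizontal distance between bottle_yellow and pan_top below 0.03 m and z of bottle_yellow in the frame of pan_top between -0.006 and 0.006 m and angle between bottle_yellow's own z axis and vertical below 0.1 rad and contact force between the fingers and bottle_yellow below 0.1 N and value of joint beam between -0.022 and 0.022 rad and contact force between the fingers and balance below 0.1 N), for 0.4 s.
At the end, for the whole second after the job is handed in: The yellow-capped bottle stands upright (within 0.1 rad) on the pan, within 30 mm of its centre, at rest; the pointer stays inside the green band (beam within 0.022 rad of level); the fingers touch neither bottle nor balance; the other two bottles still stand (all of step 2 and linear speed of bottle_yellow below 0.02 m/s and angle between each of bottle_pink, bottle_blue's own z axis and vertical below 0.15 rad).
It fails at once if the fingers press on the balance with more than 15 N (or clamp the poise) (contact force between the fingers and balance above 15 N).
It fails at once if the bottle is pressed or dropped on the balance with more than 15 N (contact force between bottle_yellow and balance above 15 N).
It fails at once if another bottle is moved by more than 30 mm (distance of any of bottle_pink, bottle_blue from where it was at the start of the episode above 0.03 m).
It also fails if it takes over 67 s, if anything falls off the work surface, if the arm or the gripper's body presses on something with over 40 N, if the wrist force passes 120 N, or if a joint passes its speed limit or range.

## Working session

There is one attempt and no reset: what is moved stays moved. The work goes in short steps, each a Python script; the robot and the scene stay as the last script left them, time stands still between calls to the robot, and variables do not carry over. Pictures are saved under pics/ and viewed, at most 10 in all, crops included, and the job is handed in when it is done.

```bash
mkdir -p pics
cat > h.py <<'E'
from workcell import *
import numpy as np, cv2
def pix2ray(cam,uv):
    c=calibration(cam);K=np.array(c["K"]);k=c["k1"]
    d=np.array([(uv[0]-K[0,2])/K[0,0],(uv[1]-K[1,2])/K[1,1]]);s=d.copy()
    for _ in range(20): s=d/(1+k*(s@s))
    return s
def pt(cam,uv,depth):
    s=pix2ray(cam,uv);return world(cam,np.array([s[0],s[1],1])*depth)
def world(cam,p):
    T=np.array(calibration(cam)["cam_to_world"]);return T[:3,:3]@np.array(p)+T[:3,3]
def proj(cam,P):
    c=calibration(cam);T=np.array(c["cam_to_world"]);p=T[:3,:3].T@(np.array(P)-T[:3,3]);s=p[:2]/p[2]
    s=s*(1+c["k1"]*(s@s));K=np.array(c["K"]);return np.array([K[0,0]*s[0]+K[0,2],K[1,1]*s[1]+K[1,2]])
def save(im,n): cv2.imwrite("pics/"+n,im[:,:,::-1])
E
python3 - <<'E'
from h import *
np.set_printoptions(precision=4,suppress=True)
ims=[]
for c in ("side","top"):
    im,d=get_image(c);save(im,c+"0.png");np.save(c+"_d.npy",d)
    print(c,np.array(calibration(c)["cam_to_world"]))
    for n in ("bottle_yellow","bottle_pink","bottle_blue","balance","pan_top","knob_top","pointer_tip","scale_zero"):
        for r in place_of(c,n)[:3]:
            w=world(c,r["xyz"]);print(c,n,round(r["p"],2),w,proj(c,w))
print(sense()["time_s"],sense()["eef_rot"])
E
```

```text
side [[-0.9679 -0.1676  0.1873  0.323 ]
 [-0.2511  0.6089 -0.7524  0.8837]
 [ 0.0121 -0.7753 -0.6315  0.8091]
 [ 0.      0.      0.      1.    ]]
side bottle_yellow 0.86 [0.5916 0.3385 0.0011] [219.7529 319.9019]
side bottle_yellow 0.49 [0.6148 0.2857 0.0004] [218.502  300.1954]
side bottle_pink 0.72 [0.4721 0.2569 0.0026] [279.225  302.6838]
side bottle_pink 0.41 [ 0.5094 -0.2658  0.0796] [308.7785 159.2268]
side bottle_blue 0.67 [0.478  0.4048 0.003 ] [259.1425 356.315 ]
side balance 0.96 [ 0.5308 -0.0259 -0.0018] [283.8323 224.4744]
side pan_top 0.56 [0.5336 0.0659 0.1041] [275.1454 215.928 ]
side knob_top 0.69 [ 0.5261 -0.0781  0.1443] [291.058  173.4426]
side pointer_tip 0.67 [ 0.51   -0.2672  0.0637] [308.3995 163.1717]
side pointer_tip 0.49 [0.4741 0.2575 0.0018] [278.3422 302.891 ]
side scale_zero 0.68 [ 0.5107 -0.2657  0.0815] [308.4277 158.69  ]
top [[ 0.0283 -0.9768  0.2124  0.2858]
 [-0.9996 -0.0278  0.0054  0.0896]
 [ 0.0007 -0.2124 -0.9772  1.2827]
 [ 0.      0.      0.      1.    ]]
top bottle_yellow 0.61 [ 0.5939  0.3403 -0.0019] [199.5352 193.6161]
top bottle_yellow 0.47 [0.4687 0.2584 0.0028] [223.4712 234.1836]
top bottle_yellow 0.18 [ 0.5185 -0.0817  0.1414] [342.8021 212.2083]
top bottle_pink 0.53 [ 0.4684  0.2598 -0.0018] [223.1951 234.4794]
top bottle_blue 0.67 [0.4815 0.4031 0.0017] [176.2715 228.6678]
top balance 0.74 [ 0.5278 -0.0261  0.0028] [317.785  217.6089]
top pan_top 0.85 [0.53   0.0644 0.1045] [288.9657 209.3134]
top knob_top 0.54 [ 0.5183 -0.0842  0.1458] [343.961  211.9775]
top pointer_tip 0.77 [ 0.5068 -0.2685  0.0633] [402.9359 223.1875]
top pointer_tip 0.24 [ 0.5239 -0.0236  0.0038] [316.9862 218.7767]
top scale_zero 0.59 [ 0.508  -0.2693  0.079 ] [404.773  221.8423]
0.9 [ 0.      0.9782  0.2079 -0.    ]
```

View pics/side0.png

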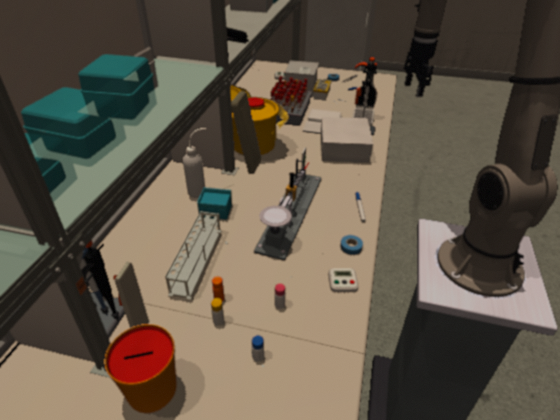

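View pics/top0.png

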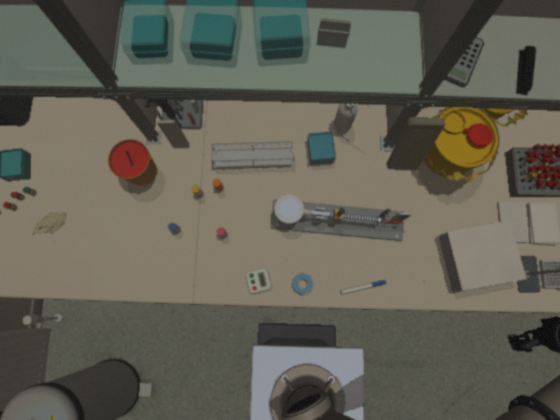

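The side view shows two candidates: a yellow cap at about (217,303) and an orange cap at about (218,285). In the top view they are at (197,190) and (217,185). The yellow one fits the description, and the orange one is the look-alike. The balance runs from the pan at (289,209) to the pointer at (404,222) in the top view. I'll confirm with one enlarged crop and refine using the depth image.

Run:
```python
from h import *
np.set_printoptions(precision=4,suppress=True)
s=cv2.imread("pics/side0.png");t=cv2.imread("pics/top0.png")
a=cv2.resize(s[260:340,180:300],(600,400)[:2],interpolation=cv2.INTER_CUBIC)
a=cv2.resize(s[265:335,185:295],(400,255),interpolation=cv2.INTER_CUBIC)
b=cv2.resize(t[170:240,170:280],(400,255),interpolation=cv2.INTER_CUBIC)
c=cv2.resize(s[145:255,240:340],(400,340)[:2],interpolation=cv2.INTER_CUBIC)
d=cv2.resize(t[180:250,270:420],(400,340)[:2],interpolation=cv2.INTER_CUBIC)
cv2.imwrite("pics/crop1.png",np.vstack([np.hstack([a,b]),np.hstack([c,d])]))
def blobs(cam,guess,zlo,zhi,r):
    D=np.load(cam+"_d.npy");u,v=proj(cam,guess).astype(int);P=[]
    for y in range(v-25,v+26):
        for x in range(u-25,u+26):
            if D[y,x]>0:
                w=pt(cam,(x,y),D[y,x])
                if np.hypot(*(w-guess)[:2])<r and zlo<w[2]<zhi:P.append(w)
    P=np.array(P)
    if len(P): print(cam,len(P),"mean",P.mean(0),"mid",(P.min(0)+P.max(0))/2,"zmax",P[:,2].max(), "med z",np.median(P[:,2]))
for cam in("top","side"):
    blobs(cam,np.array([.593,.339,.06]),.055,.08,.025)
    blobs(cam,np.array([.615,.286,.06]),.055,.09,.025)
    blobs(cam,np.array([.532,.065,.1]),.09,.115,.06)
    blobs(cam,np.array([.522,-.081,.14]),.13,.16,.02)
    print(cam)
```

```text
Traceback (most recent call last):
  File "h.py", line 9, in pt
    s=pix2ray(cam,uv);return world(cam,np.array([s[0],s[1],1])*depth)
  File "h.py", line 4, in pix2ray
    c=calibration(cam);K=np.array(c["K"]);k=c["k1"]
ValueError: time passes only in moves, steps and waits
```

View pics/crop1.png

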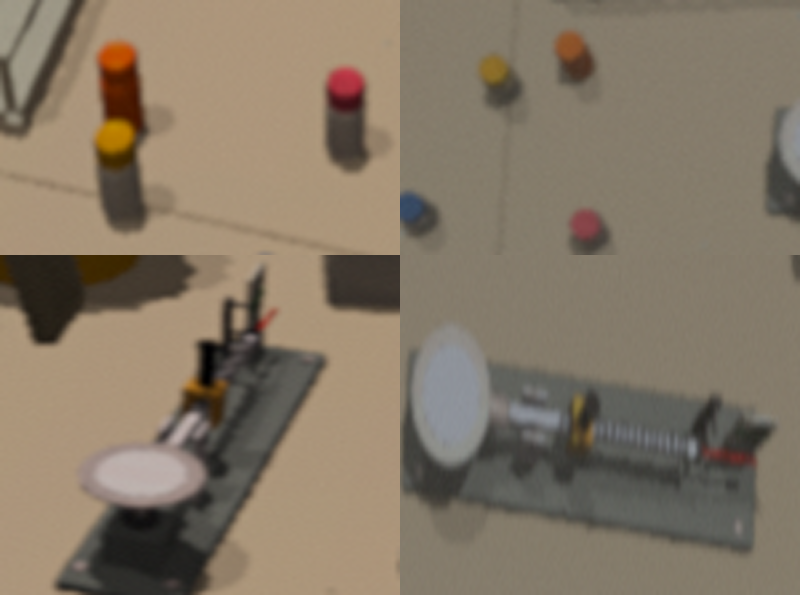

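The crop settles it. The nearer bottle, with a white body and yellow cap (side view 217,303), is the target. The one behind it at (218,285) is all orange, so it is the look-alike. The poise is in the first notch, with its knob at about side (291,173). I'll cache the calibration and refine.

```bash
sed -i 's/^def pix2ray/_C={c:_cal(c) for c in ("side","top")}\ndef calibration(c): return _C[c]\ndef pix2ray/; s/^import numpy/_cal=calibration\nimport numpy/' h.py
python3 - <<'E'
from h import *
np.set_printoptions(precision=4,suppress=True)
def blobs(cam,guess,zlo,zhi,r):
    D=np.load(cam+"_d.npy");u,v=proj(cam,guess).astype(int);P=[]
    for y in range(v-25,v+26):
        for x in range(u-25,u+26):
            if D[y,x]>0:
                w=pt(cam,(x,y),D[y,x])
                if np.hypot(*(w-guess)[:2])<r and zlo<w[2]<zhi:P.append(w)
    P=np.array(P)
    if len(P): print(cam,len(P),"mean",P.mean(0),"mid",(P.min(0)+P.max(0))/2,"zmax",P[:,2].max(), "med z",np.median(P[:,2]))
for cam in("top","side"):
    blobs(cam,np.array([.593,.339,.06]),.055,.08,.025)
    blobs(cam,np.array([.615,.286,.06]),.055,.09,.025)
    blobs(cam,np.array([.532,.065,.1]),.09,.115,.06)
    blobs(cam,np.array([.522,-.081,.14]),.13,.16,.025)
    # raised structures near bottle for clearance
    D=np.load("top_d.npy")
P=np.array([pt("top",(x,y),D[y,x]) for y in range(90,300,3) for x in range(120,450,3) if D[y,x]>0])
for lo in np.arange(.3,.85,.05):
    m=(P[:,0]>=lo)&(P[:,0]<lo+.05); print(lo,[ (round(float(P[m&(P[:,1]>=y)&(P[:,1]<y+.1),2].max()),2) if (m&(P[:,1]>=y)&(P[:,1]<y+.1)).any() else None) for y in np.arange(-.4,.6,.1)])
E
```

```text
top 54 mean [0.5921 0.3399 0.0665] mid [0.5923 0.3406 0.065 ] zmax 0.07342331723869977 med z 0.0676222009879589
top 64 mean [0.6139 0.2808 0.0666] mid [0.615  0.2809 0.0645] zmax 0.07384973949428764 med z 0.067666301056861
top 689 mean [0.5334 0.064  0.1054] mid [0.5336 0.0569 0.1018] zmax 0.1131325377432768 med z 0.10575645413612755
top 32 mean [ 0.5231 -0.0769  0.1443] mid [ 0.5227 -0.0775  0.1412] zmax 0.14904737032066762 med z 0.144765806556291
side 118 mean [0.5928 0.3448 0.0652] mid [0.5938 0.3429 0.0639] zmax 0.07236539979439216 med z 0.06624879893634722
side 103 mean [0.6146 0.2836 0.066 ] mid [0.616  0.2809 0.0642] zmax 0.07294060440593408 med z 0.06776612857562903
side 524 mean [0.5348 0.0663 0.106 ] mid [0.535  0.0566 0.1003] zmax 0.11019601936786116 med z 0.1061875834254834
side 39 mean [ 0.5245 -0.0746  0.1406] mid [ 0.5244 -0.0769  0.1388] zmax 0.14724059529235656 med z 0.1435926532568127
0.3 [0.01, 0.02, 0.02, 0.02, 0.02, 0.02, 0.01, 0.01, 0.01, 0.0]
0.35 [0.01, 0.01, 0.01, 0.02, 0.02, 0.02, 0.0, 0.01, 0.01, 0.01]
0.39999999999999997 [0.03, 0.01, 0.0, 0.01, 0.01, 0.01, 0.01, 0.01, 0.01, 0.01]
0.44999999999999996 [0.07, 0.02, 0.02, 0.02, 0.11, 0.01, 0.07, 0.06, 0.06, 0.01]
0.49999999999999994 [0.01, 0.12, 0.08, 0.15, 0.11, 0.11, 0.01, 0.01, 0.0, 0.0]
0.5499999999999999 [0.01, 0.01, 0.02, 0.02, 0.11, 0.1, 0.01, 0.07, 0.01, 0.01]
0.5999999999999999 [0.11, 0.01, 0.01, 0.01, 0.01, 0.01, 0.07, 0.06, 0.13, 0.12]
0.6499999999999999 [0.15, 0.1, 0.01, 0.05, 0.07, 0.07, 0.07, 0.01, 0.13, 0.12]
0.7 [0.26, 0.26, 0.0, 0.06, 0.07, 0.07, 0.08, 0.19, 0.2, 0.13]
0.7499999999999999 [0.35, 0.39, 0.36, 0.36, 0.36, 0.36, 0.36, 0.36, 0.35, 0.29]
0.7999999999999998 [0.15, 0.18, 0.21, 0.16, 0.0, 0.01, 0.0, 0.12, 0.22, 0.17]
```

```bash
cat >> h.py <<'E'
def q(deg): a=np.radians(deg)/2; return [0,float(np.cos(a)),float(np.sin(a)),0]
def st():
    s=sense(); print("t",round(s["time_s"],2),"ee",np.round(s["ee_pos"],4),"F",np.round(s["ft_force"],2),"w",round(s["gripper_width"],4),"ff",np.round(s["finger_force"],2)); return s
E
python3 - <<'E'
from h import *
for a in (-69,111):
    j=inverse_kinematics([.592,.340,.023],q(a)); print(a,None if j is None else np.round(j,2))
a=-69 if inverse_kinematics([.592,.340,.023],q(-69)) is not None else 111
reach([.45,.08,.30],q(a)); reach([.592,.3405,.17],q(a)); st()
im,d=get_image("side");save(im,"side1.png")
E
```

```text
-69 [ 0.    1.02 -1.08  1.32  0.89  1.31  2.42]
111 [-0.01  0.99 -1.03  1.33  0.85  1.28 -0.7 ]
t 4.53 ee [0.5928 0.3388 0.1715] F [ 0.19 -0.7   0.36] w 0.0853 ff 0.0
```

View pics/side1.png

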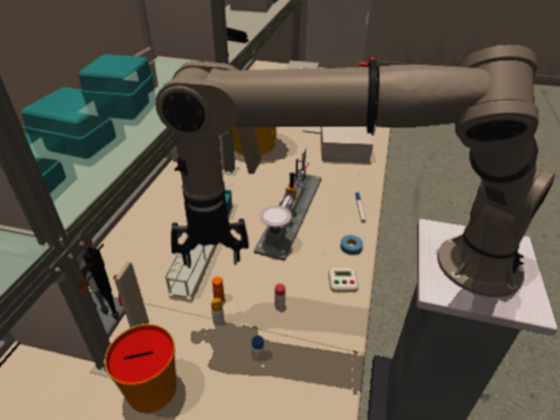

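The open gripper (about 210,240) hovers above the yellow bottle (217,303), and its fingers straddle it clear of the orange one. I'll descend and grasp.

Run:
```python
from h import *
print(move_straight([.592,.3405,.024],v=.12,force_limit=6)); st()
close(20); s=st()
if s["gripper_width"]>.018:
    p=s["ee_pos"]; move_straight([p[0],p[1],.24],v=.25)
    st()
    s=sense(); print(np.round(s["joint_pos"],2))
    a=90
    for a in (111,90,70): 
        j=inverse_kinematics([.534,.065,.13],q(a)); print(a,None if j is None else np.round(j,2))
```

```text
False
t 5.94 ee [0.5928 0.3407 0.0251] F [ 0.25  1.33 -0.32] w 0.0856 ff 0.0
t 6.51 ee [0.5921 0.3406 0.0243] F [-0.02  0.24  0.81] w 0.0257 ff 22.35
t 7.53 ee [0.5913 0.3406 0.2382] F [ 0.53  0.11 -1.06] w 0.0258 ff 22.25
[-1.05  0.78  1.09  1.09 -0.67  1.61 -2.92]
111 [-0.53  0.39  0.5   1.71 -0.21  1.09  0.4 ]
90 [-0.59  0.4   0.58  1.71 -0.24  1.1   0.06]
70 [-0.64  0.42  0.65  1.72 -0.28  1.1  -0.26]
```

Run:
```python
from h import *
reach([.534,.065,.22],q(90)); st()
move_straight([.534,.065,.137],v=.1); st()
print(move_straight([.534,.065,.110],v=.015,force_limit=1.5)); st()
save(get_image("side")[0],"side2.png")
```

```text
t 10.03 ee [0.534  0.0652 0.2199] F [ 0.2   0.07 -1.17] w 0.0257 ff 22.26
t 11.01 ee [0.5347 0.065  0.1377] F [-0.89 -0.63 -1.  ] w 0.0256 ff 22.26
True
t 12.3 ee [0.534  0.0648 0.1158] F [-0.9  -0.2   3.71] w 0.0257 ff 22.8
```

Run:
```python
import cv2
s=cv2.imread("pics/side2.png");cv2.imwrite("pics/c2.png",cv2.resize(s[130:260,220:350],(600,600),interpolation=cv2.INTER_CUBIC))
```

```text
(no output)
```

View pics/c2.png

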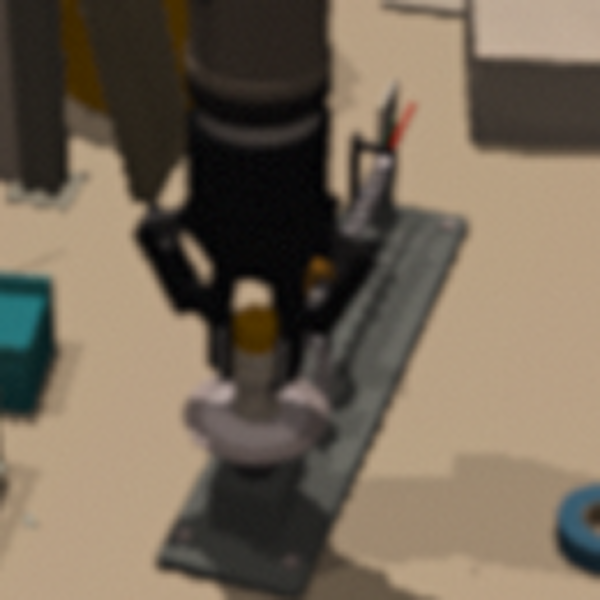

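The bottle is seated on the pan, which has sunk to its stop, and the red pointer (crop 405,120) is up. I'll release, back off and set up the pointer reading.

```bash
cat >> h.py <<'E'
PAN=np.array([.534,.065]);U=np.array([-.0777,-.997]);U/=np.linalg.norm(U);PIV=PAN+.09*U;N=np.array([-U[1],U[0]]) # N ~ +x
QA=85.5
def at(r,z,n=0): p=PIV+r*U+n*N; return [float(p[0]),float(p[1]),z]
def tilt(im):
    hsv=cv2.cvtColor(np.ascontiguousarray(im),cv2.COLOR_RGB2HSV)
    m=cv2.inRange(hsv,(0,120,70),(8,255,255))|cv2.inRange(hsv,(172,120,70),(180,255,255))
    u,v=proj("side",at(230,0)if 0 else at(.23,.08)).astype(int)
    k=np.zeros_like(m);k[v-20:v+20,u-12:u+14]=1;m=m*k
    vs,us=np.nonzero(m)
    if len(vs)<4: print("no red",len(vs));return None
    # intersect rays with beam plane, fit
    T=np.array(calibration("side")["cam_to_world"]);o=T[:3,3];nn=np.array([N[0],N[1],0]);P=[]
    for a,b in zip(us,vs):
        s=pix2ray("side",(a,b));d=T[:3,:3]@np.array([s[0],s[1],1]);t=((np.array([*PIV,0])-o)@nn)/(d@nn);w=o+t*d
        P.append(((w[:2]-PIV)@U,w[2]))
    P=np.array(P);c=P.mean(0);print("red n",len(P),"px",us.mean().round(2),vs.mean().round(2),"r,z",np.round(c,4),"tilt~",round(float((.08-c[1])/c[0]),4));return c
E
python3 - <<'E'
from h import *
tilt(cv2.imread("pics/side0.png")[:,:,::-1]);tilt(cv2.imread("pics/side2.png")[:,:,::-1])
release(); sleep(.2); st()
p=sense()["ee_pos"]; move_straight([p[0],p[1],.21],v=.12)
im,_=get_image("side");save(im,"side3.png");tilt(im)
for n in("bottle_yellow","pointer_tip","scale_zero","knob_top"):
    for r in place_of("side",n)[:2]: print(n,round(r["p"],2),np.round(world("side",r["xyz"]),4))
close(20); st()
E
```

```text
red n 12 px 305.58 166.0 r,z [0.2009 0.0792] tilt~ 0.0041
red n 16 px 306.38 157.19 r,z [0.2037 0.1099] tilt~ -0.1466
t 13.16 ee [0.5331 0.0648 0.1147] F [ 0.3  -0.83 -0.4 ] w 0.0852 ff 0.0
red n 7 px 307.71 153.86 r,z [0.218  0.1136] tilt~ -0.154
bottle_yellow 0.63 [0.614  0.2798 0.0034]
bottle_yellow 0.47 [0.5342 0.0622 0.093 ]
scale_zero 0.59 [ 0.5121 -0.2658  0.0798]
scale_zero 0.37 [ 0.53   -0.026   0.0009]
knob_top 0.56 [ 0.5264 -0.0686  0.1495]
knob_top 0.43 [0.5338 0.0584 0.0923]
t 15.12 ee [0.5331 0.0648 0.21  ] F [ 0.42  1.15 -0.05] w 0.0004 ff 0.0
```

```bash
cat >> h.py <<'E'
def tilt2(im):
    im=im.astype(np.float32);R=cv2.GaussianBlur(im[:,:,0]-np.maximum(im[:,:,1],im[:,:,2]),(0,0),.7)
    best=[]
    for n in np.arange(-.006,.0061,.002):
        for th in np.arange(-.14,.141,.005):
            X=[proj("side",at(r*np.cos(th),.08-r*np.sin(th),n)) for r in np.linspace(.2,.245,10)]
            X=np.array(X,np.float32);s=cv2.remap(R,X[:,0].reshape(1,-1),X[:,1].reshape(1,-1),cv2.INTER_LINEAR)
            best.append((float(s.mean()),round(float(th),4),round(float(n),4)))
    best.sort(reverse=True);return best[:3]
E
python3 - <<'E'
from h import *
for f in("side0","side2","side3"): print(f,tilt2(cv2.imread(f"pics/{f}.png")[:,:,::-1].copy()))
s=[cv2.resize(cv2.imread(f"pics/{f}.png")[135:195,285:335],(266,320),interpolation=cv2.INTER_CUBIC) for f in("side0","side2","side3")]
cv2.imwrite("pics/c3.png",np.hstack(s))
E
```

```text
side0 [(50.33058547973633, 0.055, 0.004), (50.276676177978516, 0.06, 0.004), (49.9849967956543, 0.045, 0.002)]
side2 [(56.608497619628906, -0.09, 0.004), (56.429771423339844, -0.085, 0.004), (56.14471435546875, -0.1, 0.002)]
side3 [(29.584423065185547, -0.14, -0.002), (29.480621337890625, -0.14, 0.0), (29.440410614013672, -0.135, 0.0)]
```

View pics/c3.png

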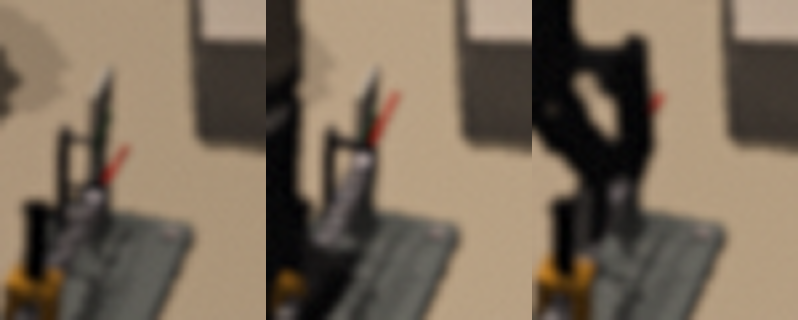

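With the offset fixed at n = 4 mm, the tilt reading comes out right: +0.057 at the start, which means the poise is in the 3rd notch, and −0.09 now. In the third strip a finger hid the pointer. Next I'll shut the gripper, come down on the pan side of the knob, and push outward in small logged steps towards the 7th notch.

```bash
cat >> h.py <<'E'
ZP=.125
def look(tag):
    im,_=get_image("side");save(im,tag+".png");b=[x for x in tilt2(im)];print(tag,b[:2])
    for n in("knob_top",):
        for r in place_of("side",n)[:1]: w=world("side",r["xyz"]);print(n,round(r["p"],2),"r",round(float((w[:2]-PIV)@U),4),"z",round(w[2],4))
def push(r0,r1,step=.002,v=.02,lim=9):
    s=1 if r1>r0 else -1; f0=np.array(sense()["ft_force"])[:2]@U; log=[]
    for r in np.arange(r0,r1+s*1e-6,s*step):
        hit=move_straight(at(r,ZP),v=v,force_limit=lim)
        s_=sense();log.append((round(float((np.array(s_["ee_pos"])[:2]-PIV)@U)*1000,1),round(float(np.array(s_["ft_force"])[:2]@U-f0),1)))
        if hit: print("HIT");break
    print(log);return log
E
sed -i 's/np.arange(-.006,.0061,.002)/(.003,.004,.005)/' h.py
python3 - <<'E'
from h import *
reach(at(.012,.23),q(QA)); 
print(move_straight(at(.012,ZP),v=.15,force_limit=5)); st()
push(.016,.052); st()
E
```

```text
False
t 16.46 ee [ 0.5268 -0.0363  0.1257] F [-0.25 -0.34 -0.42] w -0.0 ff 0.0
[(16.3, -0.4), (18.2, 0.5), (20.2, -0.6), (22.2, -0.4), (23.8, -1.2), (25.9, -1.5), (28.1, -1.6), (30.1, -2.1), (32.1, -1.4), (34.0, -1.5), (35.4, -3.6), (38.1, -1.5), (41.5, -1.8), (42.4, -1.7), (43.3, -3.4), (45.4, -3.5), (49.6, -1.3), (50.5, -1.4), (51.3, -3.4)]
t 21.31 ee [ 0.5228 -0.0759  0.1248] F [ 0.1   3.   -1.37] w 0.0003 ff 1.59
```

```bash
cat >> h.py <<'E'
def tcp(K): return .040+.008*(K-4)
def clear(r):
    move_straight(at(r-.02,ZP),v=.15);move_straight(at(r-.02,ZP,.1),v=.25);sleep(.6)
E
python3 - <<'E'
from h import *
push(.054,tcp(8),step=.006,v=.025); r=tcp(8); clear(r); st(); look("k8"); st()
E
```

```text
[(53.7, 0.5), (59.9, -0.9), (66.9, 0.6), (73.4, 1.3)]
t 24.17 ee [ 0.6226 -0.0842  0.1251] F [-0.81  0.94 -0.68] w -0.0003 ff 0.0
k8 [(56.02766799926758, -0.095, 0.003), (55.823936462402344, -0.09, 0.003)]
t 24.27 ee [ 0.6226 -0.0842  0.125 ] F [ 0.08 -0.46  0.24] w 0.0004 ff 0.0
```

Run:
```python
from h import *
r=tcp(8);move_straight(at(r-.02,ZP),v=.2)
push(r-.008,tcp(12),step=.004,v=.025); r=tcp(12); clear(r); look("k12"); st()
```

```text
[(64.2, -0.0), (68.0, -0.4), (71.6, -3.3), (76.0, -2.3), (80.3, -2.6), (85.7, 0.5), (87.5, -3.1), (94.1, -0.6), (95.3, -3.9), (102.1, -0.6), (103.2, -2.9)]
k12 [(56.73862838745117, 0.0, 0.004), (56.57671356201172, -0.005, 0.003)]
knob_top 0.46 r 0.1226 z 0.1437
t 30.17 ee [ 0.6202 -0.1162  0.125 ] F [ 0.06  0.23 -0.1 ] w 0.0 ff 0.0
```

The tilt now reads about 0. I'll check that it has settled and look once.

Run:
```python
from h import *
sleep(1); look("k12b"); s=cv2.imread("pics/k12b.png")
for n in("bottle_yellow",):
    for r in place_of("side",n)[:2]: print(n,round(r["p"],2),np.round(world("side",r["xyz"]),4))
cv2.imwrite("pics/c4.png",cv2.resize(s[130:260,230:340],(508,600),interpolation=cv2.INTER_CUBIC))
```

```text
k12b [(56.80738067626953, 0.0, 0.004), (56.66731643676758, -0.005, 0.003)]
knob_top 0.65 r 0.1218 z 0.146
bottle_yellow 0.63 [0.5357 0.063  0.1001]
bottle_yellow 0.58 [0.6122 0.2847 0.0017]
```

View pics/c4.png

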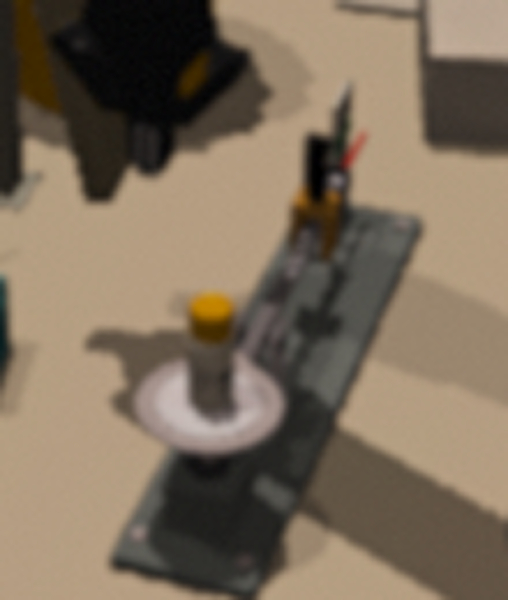

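The bottle stands upright at the pan centre (crop 212,370). The pointer (355,150) rests mid-band, the pan height reads 0.100 m (level), and the gripper is clear. I'm handing in.

```bash
python3 -c "
from h import *
print(close_job())"
```

```text
the job is handed in; nothing more can be done
None
```

I handed the job in, with no verdict returned: the yellow-capped bottle stands released on the pan, the poise is in about the 12th notch, and the pointer read level (tilt about 0) twice, a second apart, with nothing touching the balance.

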